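# Shut off the air to the bench press

### The arm

A 7-joint arm with a two-finger parallel gripper is mounted at the origin on the work surface. World frame = base frame: x ahead of the robot, y to its left, z up, the work surface at z = 0. Lengths are in m, angles in degrees, forces in N, time in s.
With the tool pointing down it reaches from about 0.425 to 0.875 m from the base axis. Payload 4.7 kg.
Tool frame: the origin (TCP) lies at the very end of the fingers, on their centre line; the grasp point (between the pads) lies robot.pinch_z behind it (robot.pinch_z is the distance from the TCP to the grasp point, in m); z points along the fingers, y is the line along which they close (so a half turn about z gives the same grasp; the last joint's range is limited). The gripper opens to 87 mm and grips with 3 to 60 N. Pads are 19 mm wide; open, the fingers measure 117 mm over their backs; the gripper's body (75 mm by 190 mm) begins 51 mm behind the grasp point.
Start: joints at [-63.363, 18.392, -4.016, 83.108, 1.295, 78.541, -3.26], TCP at [0.283, 0.585, 0.223] pointing down, gripper open.
Joint ranges: [-163.93, 163.93], [-17.29, 119.83], [-79.2, 71.16], [3.27, 140.29], [-89.18, 269.18], [5.43, 117.66], [-154.24, 154.24]. Speed limits (degrees/s): [147.25, 147.25, 180, 180, 180, 180, 180].

### API

Orientations are given as a 3x3 rotation matrix whose columns are the frame's x, y, z axes.
In Python, from bench import robot gives the robot as it stands. Calls block until the motion is done:
- robot.move_ptp(position, orientation): joint-space move of the TCP to a pose.
- robot.line_to(position, attitude=None, velocity=0.15): straight line of the TCP; attitude=None keeps the orientation; velocity is the mean speed in m/s.
- robot.set_joints(angles): joint-space move.
- robot.set_gripper(opening, grip_force=None): finger opening in m; grip_force is the grip in N (None keeps the last); returns when the fingers have stopped.
- robot.pause(seconds).
- robot.inverse_kinematics(position, orientation): joint angles nearest the present ones, or None.
- robot.get_state(): the state.
- robot.snapshot(name): name is "side" or "top" or "wrist"; returns (picture, depth): 480x640x3 uint8, red, green, blue; 480x640 float32, m along the optical axis (not along the pixel's ray), 0 where there is no reading.
- robot.camera_model(name): a dict with "fx", "fy", "cx", "cy" (pixels), "R" (3x3) and "t" (3): a world point X has camera coordinates R X + t. Camera axes: x right, y down, z forward; pixel columns grow to the right and rows downward; lengths in m; the calibration is good to about 2 mm. A picture is of the moment at which its call begins: read the wrist's pose just before it. camera_model takes no time and is no camera call; for the wrist camera it gives the pose at the moment of the call.
A pose or a line that the arm cannot do raises robot.IKError and nothing moves.
- robot.finish_job(): hands the job in; it is judged then, once.
The state is a dict: "time": time; "q": joint angles; "qvel": joint speeds; "effort": joint torques, N m; "tool_pos": TCP position; "eef_rot": TCP orientation; "contact_force": force on the tool from outside, world axes, zero at the start; "wrist_torque": the same for the moment, N m; "gripper_width": finger opening in m; "finger_force": force on a finger pad.
Only numpy, scipy, OpenCV 4.12 (cv2) and the standard library are available. Lean on these libraries where they do the work, as an engineer would, in place of code of your own. Each camera call takes 0.05 s, during which the arm holds its last target. There are 200 camera calls.

### The job

The bench press is due for service, so shut off its air: with the fingertips push the cover of the grey valve box away from the robot, all the way along to its end stop, without lifting it off. Then push the lever with the round disc on its end a quarter turn, fully shut against its stop, and leave the plain lever beside it and everything else on the bench as they are.

Things in the scene. Friction and masses are not known exactly. Their poses are not given: they have to be found in the camera images.
- valve_box: Fixed grey steel valve box, 250 mm deep (its x) by 266 mm wide (its y), rim 70 mm high. Origin: centre of its underside; x points away from the robot (its yaw varies), z up. Its near half is an open bay (x -115 to -5 mm, y -115 to +115 mm, 64 mm deep) that holds two valves; its far half (x -5 to +125 mm) is a closed deck at 70 mm height. Steel guide rails along both sides and end stops at x = -125 and +125 mm stand 10 mm above the rim and deck.
- cover: Loose flat aluminium cover, 120 mm (x) by 250 mm (y) by 5 mm, about 0.3 kg, lying on the rim between the guide rails with 2.5 mm play each side; origin: centre of its underside. At the start it hides the bay, its origin at about x = -65 to -55 mm in the box's frame; fully aside, against the far end stop, it is at x = +65 mm on the closed deck. It slides with 1 to 5 N, a little more to start it.
- cover_lug (a point): Centre of the upright lug in the middle of the cover: a ridge 12 mm thick (along the box's x), 60 mm wide (y), its top 27 mm and this point 16 mm above the cover's underside. Push it along the box's +x from its robot side.
- marked_lever (a joint): Quarter-turn lever of the marked valve, in rad: 0 = open (pointing along the box's -x, in line with its pipe), 1.571 = shut at its stop (pointing along the box's +y). Seen from above it turns clockwise to shut, in a level plane. Stiff by friction, about 0.06 N m (1.5 N at the disc), stays where it is left.
- marked_pivot (a point): Point on the marked lever's vertical axis, 48 mm above the table, at mid thickness of the lever; at (x -30, y -60 mm) or (x -30, y +40 mm) in the box's frame, the other valve being at the other place.
- marked_end (a point): Centre of the flat round disc (30 mm diameter, 8 mm thick) at the end of the marked lever, 44 mm from the pivot, at the same height. The lever's bar is 12 mm wide, 8 mm thick, the same bare light metal as the plain lever. Below, the brass pipe's top is at 30 mm and the valve's body at 34 mm above the table, so a fingertip at 40 mm height passes over them.
- plain_lever (a joint): The other valve's lever, same joint and directions, a straight bar with a square end and no disc: to be left as it is.
- plain_end (a point): Point on the plain lever's bar, 44 mm from its pivot (the bar ends 59 mm from the pivot, 12 mm wide), 48 mm above the table.
- spray_can: Bystander: standing spray can, 60 mm diameter, 165 mm high; origin under its centre.
- die_box: Bystander: green plastic box 75 x 115 x 45 mm; origin under its centre.
- grease_jar: Bystander: jar, 54 mm diameter, 55 mm high, beside the valve box; origin under its centre.
- screwdriver: Bystander: screwdriver 170 mm long, lying beside the valve box along its own x.
- wrench: Bystander: wrench 160 mm long, lying beyond the valve box along its own x.
- fitting: Bystander: brass fitting, 28 mm diameter, 32 mm high, standing in front of the valve box; origin under its centre.

How it is judged (in metres and radians):
On the way, in this order (a step that is already met when the one before it is completed fails the run):
1. the cover is slid fully aside, lying flat on the box (x of cover in the frame of valve_box above 0.052 m and z of cover in the frame of valve_box between 0.062 and 0.078 m and angle between cover's own z axis and vertical below 0.08 rad), for 0.2 s.
2. the lever with the disc is shut (value of joint marked_lever above 1.42 rad), for 0.2 s.
At the end, for the whole second after the job is handed in: The cover lies flat on the box's closed deck within 13 mm of its far end stop and at rest, the disc lever is turned to at least 1.42 rad (of 1.571), the plain lever's end is within 8 mm of where it was, and every bystander within 25 mm (all of step 1 and value of joint marked_lever above 1.42 rad and distance of plain_end from where it was at the start of the episode below 0.008 m and linear speed of cover below 0.01 m/s and distance of each of spray_can, die_box, grease_jar, screwdriver, wrench, fitting from where it was at the start of the episode below 0.025 m); the robot touches nothing.
It fails at once if the cover is lifted 15 mm or tipped (z of cover in the frame of valve_box above 0.085 m or angle between cover's own z axis and vertical above 0.2 rad).
It fails at once if the plain lever is moved by 8 mm or more (distance of plain_end from where it was at the start of the episode above 0.008 m).
It fails at once if the disc lever is pushed shut before the cover is aside (value of joint marked_lever above 1 rad and x of cover in the frame of valve_box below 0.045 m).
It fails at once if a bystander is knocked, lifted or moved by 25 mm (distance of any of spray_can, die_box, grease_jar, screwdriver, wrench, fitting from where it was at the start of the episode above 0.025 m).
It also fails if it takes over 45 s, if anything falls off the work surface, if the arm or the gripper's body presses on something with over 40 N, if the wrist force passes 120 N, or if a joint passes its speed limit or range.

## Working session

There is one attempt and no reset: what is moved stays moved. The work goes in short steps, each a Python script; the robot and the scene stay as the last script left them, time stands still between calls to the robot, and variables do not carry over. Pictures are saved under pics/ and viewed, at most 10 in all, crops included, and the job is handed in when it is done.

```bash
mkdir -p pics
cat > h.py <<'E'
import numpy as np, cv2
from bench import robot
def snap(n,name):
    m=robot.camera_model(n); p,d=robot.snapshot(n)
    cv2.imwrite(f'pics/{name}.png',p[:,:,::-1]); np.savez(f'pics/{name}.npz',p=p,d=d,**{k:np.array(v) for k,v in m.items()})
    return p,d,m
def world(u,v,z,m):
    R=np.array(m['R']);t=np.array(m['t'])
    r=R.T@np.array([(u-m['cx'])/m['fx'],(v-m['cy'])/m['fy'],1]);c=-R.T@t
    return c+r*(z-c[2])/r[2]
def cloud(d,m):
    v,u=np.mgrid[:480,:640]
    P=np.stack([(u-m['cx'])/m['fx']*d,(v-m['cy'])/m['fy']*d,d],-1)
    return (P-np.array(m['t']))@np.array(m['R'])
E
python3 - <<'E'
from h import *
print(robot.get_state(),robot.pinch_z)
for n in('top','side'):
    m=snap(n,n)[2]; print(n,m)
E
```

```text
{'time': 0.0, 'q': array([-63.36448029,  18.43890336,  -4.01682417,  83.17505201,
         1.29379969,  78.54021988,  -3.26216607]), 'qvel': array([-0.07142595, -0.04818749, -0.05472865,  0.02271782,  0.00629156,
        0.00826012,  0.05747928]), 'effort': array([-3.55806715e-04, -4.91296041e+01, -4.03811065e-01, -3.12521803e+01,
       -6.38586958e-02,  4.39503312e-02,  1.92426464e-04]), 'tool_pos': array([0.28296811, 0.58456019, 0.22146214]), 'eef_rot': array([[-9.00114014e-01,  4.35653738e-01, -7.63350987e-04],
       [ 4.35654400e-01,  9.00112328e-01, -1.74392769e-03],
       [-7.26469822e-05, -1.90229097e-03, -9.99998188e-01]]), 'contact_force': array([-0.87463352, -0.84229467,  0.412976  ]), 'wrist_torque': array([-0.02537164, -0.00695123, -0.0359379 ]), 'finger_force': 0.0, 'gripper_width': 0.08699538199059434} 0.0187
top {'fx': 454.0598566035026, 'fy': 454.0598566035026, 'cx': 321.7545705380532, 'cy': 244.54695701029695, 'R': array([[ 0.01536465, -0.99980483, -0.01241884],
       [-0.99875184, -0.01475575, -0.04771825],
       [ 0.04752569,  0.01313651, -0.99878363]]), 't': array([0.00568422, 0.56496831, 1.15030524])}
side {'fx': 500.51393937614097, 'fy': 500.51393937614097, 'cx': 311.31779786951597, 'cy': 231.1847936333451, 'R': array([[ 0.7822733 , -0.62278544, -0.01366652],
       [-0.37243321, -0.44999761, -0.81166228],
       [ 0.49934155,  0.6400316 , -0.5839671 ]]), 't': array([-0.43958338,  0.27408789,  0.8918764 ])}
```

View pics/top.png

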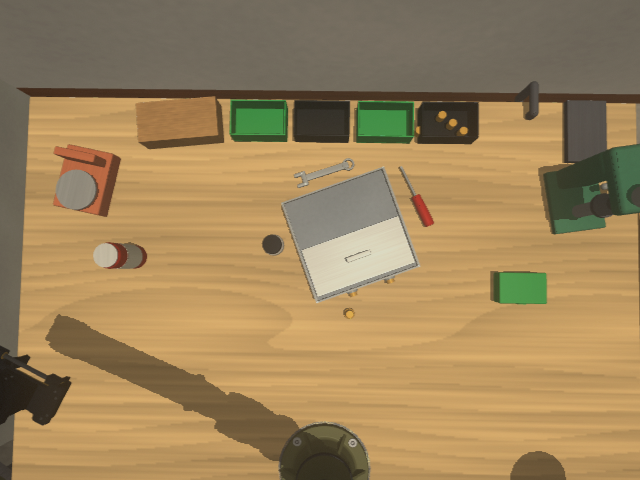

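View pics/side.png

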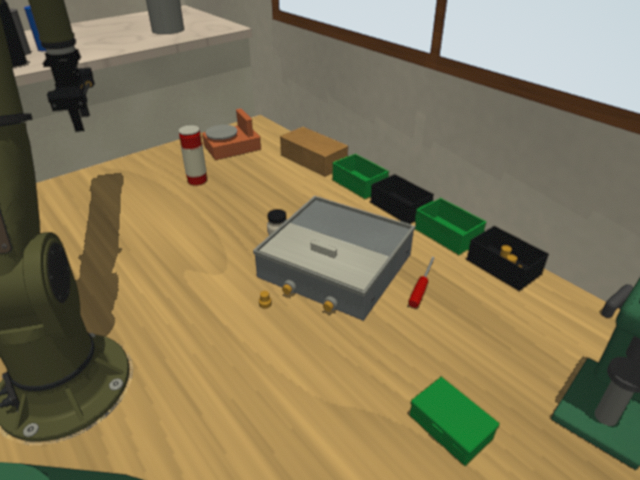

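The top view shows the valve box with corners at about (282,204), (384,168), (418,264) and (316,300). The lug is at (358,256), the fitting at (349,314), the jar at (272,244) and the screwdriver at (415,200). The side view agrees, with the lug clear to reach.

```bash
cat > box.py <<'E'
from h import *
z=np.load('pics/top.npz'); m={k:z[k] for k in('fx','fy','cx','cy','R','t')}
P=cloud(z['d'],m); print('lug z',P[256,358],'deck',P[210,330],'table',P[330,200])
roi=np.zeros((480,640),bool); roi[155:310,270:425]=1
def rect(mask):
    n,l,s,_=cv2.connectedComponentsWithStats(mask.astype(np.uint8)); i=1+s[1:,4].argmax()
    return cv2.minAreaRect((P[l==i][:,:2]*1000).astype(np.float32))
print('box',rect(roi&(P[...,2]>.055)&(P[...,2]<.1)))
lug=roi&(P[...,2]>.086); lug=cv2.morphologyEx(lug.astype(np.uint8),cv2.MORPH_OPEN,np.ones((2,2)))
n,l,s,c=cv2.connectedComponentsWithStats(lug); print(s,c)
for q in c[1:]: print(world(*q,.097,m))
hsv=cv2.cvtColor(z['p'],cv2.COLOR_RGB2HSV); print(hsv[250,320],hsv[200,340],hsv[256,358])
cov=roi&(hsv[...,2]>165)&(hsv[...,1]<60)&(P[...,2]>.05); n,l,s,_=cv2.connectedComponentsWithStats(cov.astype(np.uint8)); i=1+s[1:,4].argmax()
print('cover',cv2.minAreaRect((P[l==i][:,:2]*1000).astype(np.float32)),s[i])
E
python3 box.py
```

```text
lug z [ 0.53482142 -0.07312991  0.10040905] deck [ 0.64697616 -0.0054184   0.0706018 ] table [ 0.33982616  0.3257565  -0.00306477]
box ((588.5635986328125, -54.15464782714844), (258.40667724609375, 266.54937744140625), 20.450035095214844)
[[     0      0    640    480 307074]
 [   347    251     25     12    126]] [[319.48378567 239.49299192]
 [359.01587302 256.57936508]]
[ 0.53356295 -0.07578301  0.097     ]
[ 22  40 213] [ 25  21 134] [ 24  36 219]
cover ((535.68017578125, -74.18649291992188), (120.032958984375, 249.66885375976562), 20.446657180786133) [ 301  216  114   81 5047]
```

```bash
cat >> h.py <<'E'
yaw=np.radians(20.45)
C=np.array([.5886,-.0542])+.004*np.array([np.cos(yaw),np.sin(yaw)])
def W(x,y,z):
    c,s=np.cos(yaw),np.sin(yaw); return [C[0]+c*x-s*y,C[1]+s*x+c*y,z]
def B(p):
    c,s=np.cos(yaw),np.sin(yaw); d=np.array(p[:2])-C; return np.array([c*d[0]+s*d[1],-s*d[0]+c*d[1]])
def O(a=0): # tool down, closing axis along box y turned by a (rad) about world z
    c,s=np.cos(yaw+a),np.sin(yaw+a); return np.array([[-c,-s,0],[-s,c,0],[0,0,-1.]])
def F():
    return np.array(robot.get_state()['contact_force'])
E
python3 - <<'E'
from h import *
print('lug box',B([.5336,-.0758]))
robot.set_gripper(0.0)
p=robot.get_state()['tool_pos']; robot.line_to([p[0],p[1],.30])
robot.move_ptp(W(-.100,0,.25),O()); robot.line_to(W(-.100,0,.10)); robot.line_to(W(-.100,0,.084),velocity=.05)
f0=F(); ax=np.array([np.cos(yaw),np.sin(yaw)])
print(robot.get_state()['tool_pos'],robot.get_state()['time'],f0,robot.get_state()['gripper_width'])
for x in [-.08,-.06,-.03,0,.02,.03,.035,.039,.043,.047,.051,.055,.059]:
    robot.line_to(W(x,0,.084),velocity=.06)
    f=(F()-f0); print(x,B(robot.get_state()['tool_pos']).round(4),(f[:2]@ax).round(1),f[2].round(1))
    if f[:2]@ax<-9: break
robot.line_to(W(x-.02,0,.084),velocity=.1); robot.line_to(W(x-.02,0,.2))
robot.move_ptp(W(-.12,0,.33),O())
snap('wrist','w1'); print(robot.get_state()['time'])
E
```

```text
lug box [-0.06308058 -0.00102227]
[ 0.49837922 -0.087775    0.08366033] 6.4167 [-0.03317247  0.69052876  0.58110177] 0.00031030130064893904
-0.08 [-0.0798 -0.0001] 0.0 -0.9
-0.06 [-0.0595 -0.    ] -1.0 -1.2
-0.03 [-0.0296 -0.0001] -0.3 -0.5
0 [ 0.0004 -0.    ] 0.0 0.3
0.02 [0.0206 0.0001] 0.2 -0.6
0.03 [0.0307 0.0001] 0.6 -1.2
0.035 [0.0355 0.0001] -0.9 -0.5
0.039 [0.0395 0.0001] -0.5 -0.6
0.043 [0.0435 0.0001] 0.1 -1.5
0.047 [ 0.044  -0.0001] -8.2 5.7
0.051 [ 0.0442 -0.0001] -17.8 12.1
12.875
```

View pics/w1.png

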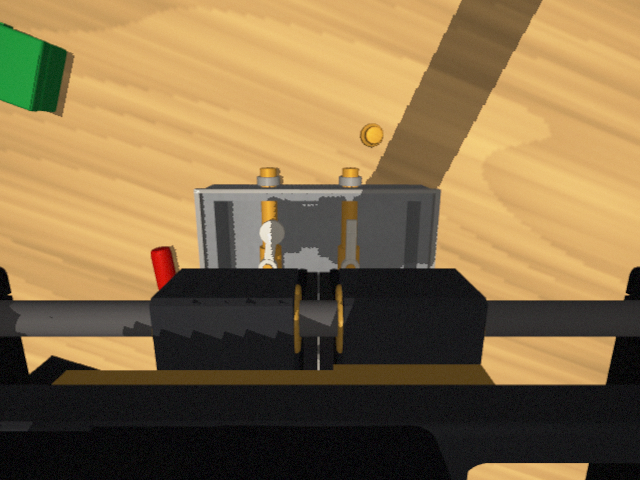

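The wrist view shows the bay open. The disc lever is at (271,233), on the screwdriver side (box -y), and the plain lever is at (350,235). Both point along box -x.

```bash
python3 - <<'E'
from h import *
z=np.load('pics/w1.npz'); m={k:z[k] for k in('fx','fy','cx','cy','R','t')}
for n,(u,v),h in [('disc',(271,233),.052),('pivot',(268,267),.052),('plainpiv',(350,265),.052),('rimL',(196,189),.08),('rimR',(440,189),.08)]:
    print(n,B(world(u,v,h,m)).round(4))
P=cloud(z['d'],m); print(P[233,271],P[200,318])
mk=(abs(P[...,2]-.05)<.012); mk[:, :235]=0; mk[:,310:]=0; mk[:200]=0; mk[268:]=0
g=cv2.cvtColor(z['p'],cv2.COLOR_RGB2HSV)
d=mk&(g[...,1]<60)&(g[...,2]>120)
n,l,s,c=cv2.connectedComponentsWithStats(d.astype(np.uint8)); i=1+s[1:,4].argmax(); print(s[i])
q=np.array([B(a) for a in P[l==i]]); print(q.min(0),q.max(0))
# after-push cover from top
t=snap('top','top2')
E
sed -i "s/top.npz/top2.npz/" box.py; python3 box.py | tail -4
```

```text
disc [-0.0757 -0.0526]
pivot [-0.0333 -0.0574]
plainpiv [-0.036   0.0418]
rimL [-0.1314 -0.1283]
rimR [-0.132   0.1341]
[ 0.53963454 -0.12852731  0.05241031] [ 0.48040467 -0.09147401  0.07146134]
[259 221  24  47 535]
[-0.0904895  -0.06822118] [-0.03352765 -0.03942232]
[ 0.64523979 -0.03110265  0.097     ]
[ 0.46959109 -0.13856436  0.097     ]
[18 32 97] [ 23  33 227] [20 25 93]
cover ((605.51123046875, -47.832244873046875), (220.70274353027344, 265.0042724609375), 20.370683670043945) [ 281  167  134  102 5383]
```

```bash
cat >> h.py <<'E'
C=C+np.array(W(-.006,.0025,0))[:2]-C
PV=np.array([-.030,-.060])
def pose(a,gap=0,z=.040,r=.036):
    d=np.array([-np.cos(a),np.sin(a)]);t=np.array([np.sin(a),np.cos(a)])
    p=PV+r*d-t*(.0245+gap); return W(p[0],p[1],z),O(np.pi/2-a)
E
python3 - <<'E'
from h import *
print(B(world(0,0,0,robot.camera_model('top')))[:0])
p,o=pose(0,.012,.25); q=robot.inverse_kinematics(p,o); q2=robot.inverse_kinematics(*pose(1.57,0,.25)); print(q,q2)
assert q is not None and q2 is not None
robot.move_ptp(p,o); robot.line_to(pose(0,.012,.09)[0]); 
f0=F(); robot.line_to(pose(0,.012)[0],velocity=.06); f=F()-f0; print('down',f.round(1))
if abs(f).max()<5:
  for a in np.append(np.arange(0,1.5,.1),[1.5,1.54,1.57,1.6,1.63,1.66]):
    p,o=pose(a,0); robot.line_to(p,o,velocity=.05 if a<1.5 else .03)
    f=F()-f0; print(round(a,2),B(robot.get_state()['tool_pos']).round(4),f.round(1))
    if np.linalg.norm(f)>12: break
  print(robot.get_state()['time'])
  snap('wrist','w2')
E
```

```text
[]
[ -37.20187833   14.7605094    61.06099349   92.581216    -13.06937763
   80.40362455 -134.29603447] [-33.50363089   6.22683984  44.0986424   96.40858648  -4.40788143
  79.14255914 121.75310122]
down [ 1.1 -1.2 -0.2]
0.0 [-0.0656 -0.0838] [ 0.4 -0.9  0.5]
0.1 [-0.0682 -0.0808] [ 1.1 -1.2  0.1]
0.2 [-0.0702 -0.077 ] [ 0.8 -0.9 -0.3]
0.3 [-0.0717 -0.0729] [ 0.2 -2.  -0.1]
0.4 [-0.0728 -0.0685] [ 1.4 -1.1 -0.7]
0.5 [-0.0732 -0.064 ] [ 1.5 -1.5 -0.2]
0.6 [-0.0738 -0.0599] [ 0.2 -1.1 -1.5]Traceback (most recent call last):
  File "<stdin>", line 9, in <module>
bench.IKError: the arm cannot follow that straight line within its joint ranges
```

The last joint reached its range at a = 0.6. I'll back out, flip the gripper half a turn and continue.

Run:
```python
from h import *
flip=np.diag([-1,-1,1.])
print(robot.get_state()['time'])
robot.line_to(pose(.6,.012)[0],velocity=.1); robot.line_to(pose(.6,.012,.13)[0],velocity=.2)
p,o=pose(.6,.012,.13); q=robot.inverse_kinematics(p,o@flip); print(q)
print(robot.inverse_kinematics(*[(a,b@flip) for a,b in [pose(1.6,0,.04)]][0]))
robot.move_ptp(p,o@flip); f0=F(); robot.line_to(pose(.6,.012)[0],velocity=.1)
f=F()-f0; print('down',f.round(1),robot.get_state()['time'])
if abs(f).max()<6:
  for a in [.6,.75,.9,1.05,1.2,1.35,1.48,1.54,1.57,1.6,1.63,1.66]:
    p,o=pose(a,0); robot.line_to(p,o@flip,velocity=.05 if a<1.5 else .03)
    f=F()-f0; print(round(a,2),B(robot.get_state()['tool_pos']).round(4),f.round(1))
    if np.linalg.norm(f)>12: break
  print(robot.get_state()['time'])
  snap('wrist','w2')
```

```text
20.6333Traceback (most recent call last):
  File "<stdin>", line 4, in <module>
bench.IKError: the arm cannot follow that straight line within its joint ranges
```

Run:
```python
from h import *
flip=np.diag([-1,-1,1.])
print(robot.get_state()['q'].round(1), B(robot.get_state()['tool_pos']))
p,o=pose(.4,.012); robot.line_to(p,o,velocity=.06); robot.line_to(pose(.4,.012,.13)[0],velocity=.2)
p,o=pose(.6,.012,.13); q=robot.inverse_kinematics(p,o@flip); print(q)
robot.move_ptp(p,o@flip); f0=F(); robot.line_to(pose(.6,.012)[0],velocity=.1)
f=F()-f0; print('down',f.round(1),robot.get_state()['time'])
print(robot.inverse_kinematics(*[(a,b@flip) for a,b in [pose(1.6,0,.04)]][0]))
if abs(f).max()<6:
  for a in [.6,.75,.9,1.05,1.2,1.35,1.48,1.54,1.57,1.6,1.63,1.66]:
    p,o=pose(a,0); robot.line_to(p,o@flip,velocity=.05 if a<1.5 else .03)
    f=F()-f0; print(round(a,2),B(robot.get_state()['tool_pos']).round(4),f.round(1))
    if np.linalg.norm(f)>12: break
  print(robot.get_state()['time'])
  snap('wrist','w2')
```

```text
[ -43.    33.2   69.9  109.9  -35.5   62.5 -152.3] [-0.08072272 -0.07052476]
[-21.80154256  12.12361855  38.69703949 104.813616    -8.27080464
  65.89318202   5.7368242 ]
down [-0.  -1.1 -0.1] 25.2083
[-32.59599309  20.63844475  46.22056045 109.92690335 -17.71524512
  56.75532037 -49.5655818 ]
0.6 [-0.073  -0.0594] [-0.2 -0.4  0.1]
0.75 [-0.073  -0.0533] [ 0.9 -1.2 -0.4]
0.9 [-0.0716 -0.047 ] [-0.1 -0.9 -0.1]
1.05 [-0.0692 -0.0409] [ 0.4 -1.  -0.2]
1.2 [-0.0658 -0.0353] [-0.3 -1.3  0.6]
1.35 [-0.0616 -0.0303] [-0.1 -1.1 -0.6]
1.48 [-0.0576 -0.0265] [-0.3 -0.2  0.1]
1.54 [-0.0557 -0.0249] [-0.6 -0.8 -0.2]
1.57 [-0.0547 -0.0241] [-2.  -1.3  0.4]
1.6 [-0.0539 -0.0234] [-1.9 -1.8  0.9]
1.63 [-0.054  -0.0231] [-4.  -2.7  2.8]
1.66 [-0.054  -0.0226] [-7.1 -3.5  4.1]
28.6333
```

View pics/w2.png

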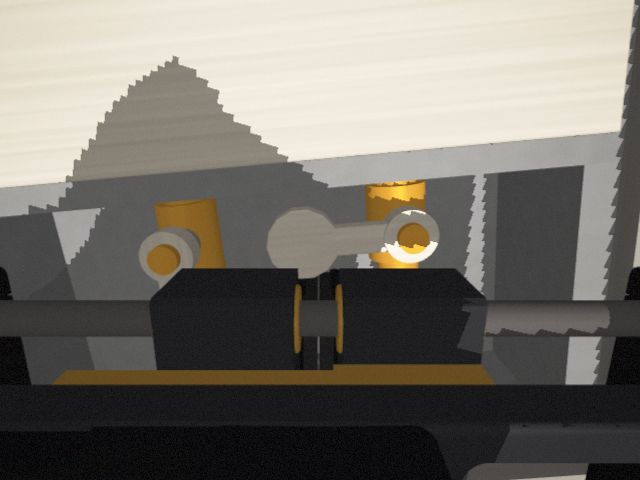

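The disc lever, with its disc at (303,242) and pivot at (412,237), is parallel to the cover's edge, and the rising push force shows it is against its stop. Next I'll retract, check and hand in.

Run:
```python
from h import *
p=robot.get_state()['tool_pos']; b=B(p)
robot.line_to(W(b[0]-.012,b[1],p[2]),velocity=.06); robot.line_to(W(b[0]-.012,b[1],.25),velocity=.2)
robot.line_to(W(b[0]-.08,b[1],.32),velocity=.2)
snap('wrist','w3'); print(robot.get_state()['time'])
```

```text
30.975
```

View pics/w3.png

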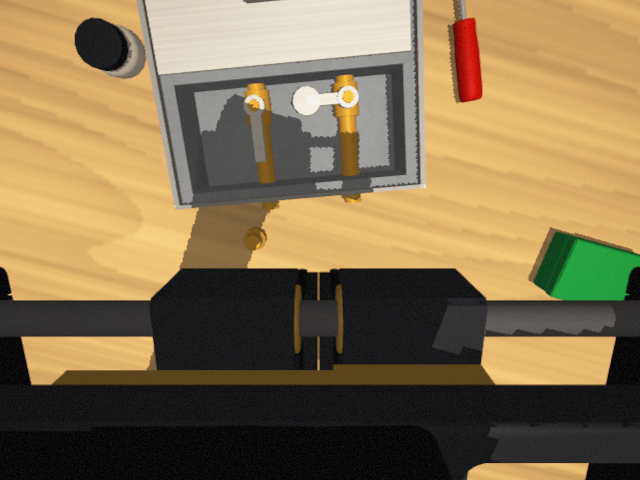

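The disc lever, from (347,97) to (306,100), is shut parallel to the cover's edge. The plain lever at (258,135) still points along its pipe, and the cover is aside on the deck.

```bash
python3 -c "
from bench import robot
print(robot.finish_job())"
```

```text
the job is handed in; nothing more can be done
None
```

The job is handed in at about 31 s of the 45 s (no verdict was returned): the cover is against its far end stop, the disc lever is shut against its stop, and in the last picture the plain lever still lies along its pipe and no bystander in view looks disturbed.

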